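# Hold the sprayer pump's valve open with the push rod

### The arm

A 7-joint arm with a two-finger parallel gripper is mounted at the origin on the work surface. World frame = base frame: x ahead of the robot, y to its left, z up, the work surface at z = 0. Lengths are in m, angles in rad, forces in N, time in s.
With the tool pointing down it reaches from about 0.425 to 0.95 m from the base axis. Payload 4.7 kg.
Tool frame: the origin (TCP) lies on the centre line of the jaws, within the pads' length; the fingertips stand robot.nose_length ahead of it and the grasp point (between the pads) lies 8 mm behind it (robot.nose_length is the distance from the TCP to the fingertips, in m); z points along the fingers, x is the direction in which the jaws open and shut, and the axes are right-handed (so a half turn about z gives the same grasp; the last joint's range is limited). The gripper opens to 85 mm and grips with 20 to 120 N. Pads are 22 mm wide; open, the fingers measure 114 mm over their backs; the gripper's body (76 mm by 85 mm) begins 54 mm behind the grasp point. The pads swing forward as they close: fully open they stand 13 mm farther back than shut.
Start: joints at [1.304, 0.469, -0.049, 1.532, 0.024, 1.141, -0.082], TCP at [0.159, -0.656, 0.242] pointing down, gripper open.
Joint ranges: [-2.59, 2.59], [-0.33, 1.99], [-1.39, 1.29], [0.1, 2.45], [-1.04, 4.18], [0.21, 1.99], [-2.66, 2.66]. Speed limits (rad/s): [2.57, 2.57, 3.14, 3.14, 3.14, 3.14, 3.14].

### API

Orientations are given as [roll, pitch, yaw] about the fixed x, y, z axes, in that order (R = Rz(yaw) Ry(pitch) Rx(roll)).
In Python, from plant import robot gives the robot as it stands. Calls block until the motion is done:
- robot.goto(position, orientation): joint-space move of the TCP to a pose.
- robot.move_straight(position, vel=0.15, attitude=None, contact_N=None): straight line of the TCP; attitude=None keeps the orientation; vel is the mean speed in m/s. With contact_N (N) it stops when the force on the tool has changed by that much, and returns True; else False.
- robot.move_joints(angles): joint-space move.
- robot.grip(opening, strength=None): opening from 0.0 (shut) to 1.0 (fully open); strength is the grip in N (None keeps the last); returns when the fingers have stopped.
- robot.sleep(seconds).
- robot.inverse_kinematics(position, orientation): joint angles nearest the present ones, or None.
- robot.sense(): the state.
- robot.grab_frame(name): name is "side" or "top" or "wrist"; returns a dict with "image" (420x560x3 uint8, red, green, blue), "range_z" (420x560 float32, m along the optical axis (not along the pixel's ray), 0 where there is no reading), "fx", "fy", "cx", "cy" (pixels), "dist_coeffs" ([k1, k2, p1, p2, k3] as OpenCV has them; the pictures are not rectified), "R" (3x3) and "t" (3): a world point X has camera coordinates R X + t. Camera axes: x right, y down, z forward; pixel columns grow to the right and rows downward; lengths in m; the calibration is good to about 2 mm. A picture is of the moment at which its call begins.
A pose or a line that the arm cannot do raises robot.IKError and nothing moves.
- robot.close_job(): hands the job in, once; it reports no verdict.
The state is a dict: "t": time; "joint_pos": joint angles; "joint_velocities": joint speeds; "effort": joint torques, N m; "tcp_pos": TCP position; "tcp_rot": TCP orientation; "wrist_force": force on the tool from outside, world axes, zero at the start; "torque": the same for the moment, N m; "opening": opening from 0.0 (shut) to 1.0 (fully open).
Only numpy, scipy, OpenCV 4.12 (cv2) and the standard library are available. Lean on these libraries where they do the work, as an engineer would, in place of code of your own. Each camera call takes 0.05 s, during which the arm holds its last target. There are 200 camera calls.

### The job

Take the push rod (bare round steel shaft, round wooden handle) out of the tool block, put its steel end down through the hole in the top plate of the sprayer pump, and press the sprung valve below until the dark band round the shaft is level with the plate's top face, which is the valve about 9 mm down. Keep it steadily there for at least two seconds and finish while still holding it pressed with the rod in the gripper. Touch the pump with nothing but the rod, and leave the other tools, the bottle and the tub where they are.

Things in the scene. Friction and masses are not known exactly. Their poses are not given: they have to be found in the camera images.
- rod: Push rod, loose, 0.1 to 0.21 kg, upright in one of the block's 3 holes, z up. From its tip (origin): steel shaft 12 mm thick to 90 mm, 18 mm ferrule to 100 mm, round wooden handle 28 mm thick from 100 to 185 mm (top). Dark band on the shaft 41 to 47 mm up. In the block the tip is 15 mm above the table, 45 mm deep (handle 115 to 200 mm above the table); draw it straight up 46 mm to clear.
- rod_tip (a point): Centre of the flat lower end of the rod's steel shaft.
- rod_grip (a point): Middle of the wooden handle, on the rod's axis, 142 mm above the tip.
- rack: Tool block, fixed: wood, 75 mm (its x) by 240 mm (its y), 60 mm high, origin at the centre of its underside. Holes 13.5 mm wide, 45 mm deep at y = -80, 0 and 80 mm hold push rod, brush and filling knife in any order. Block and pump may swap sides, left and right.
- pump: Sprayer pump on a stand, fixed: base 130 by 140 mm, round aluminium body, brass stub to its -x, steel pillars at y = -48 and 48 mm carrying a flat steel top plate 64 mm (x) by 124 mm (y), underside 113 and top face 125 mm above the table (pillar nuts to 131 mm). Origin at the centre of the underside. Vertical hole 15 mm wide through the plate's centre, right above the valve.
- eye (a point): Centre of the hole in the pump's top plate, level with the plate's top face (125 mm above the table).
- valve_top (a point): Centre of the top face of the valve's brass cap, a disc 26 mm in diameter; at rest 90 mm above the table, i.e. 35 mm below the plate's top face and 23 mm below its underside. It moves down with the valve.
- valve (a joint): How far the valve is pressed straight down, m: 0 at rest, 0.016 at its stop. Spring: about 4.5 N to start it, 8.5 N at 0.009, 11.7 N at the stop. At 0.009 the middle of the rod's dark band is level with the plate's top face. Wanted: 0.006 to 0.012 (part of the band above the face, part below).
- brush: Bystander: round paint brush, bristles up, in another hole of the tool block, 120 mm long, widest 32 mm, top 135 mm above the table.
- knife: Bystander: filling knife, flat steel blade up (36 by 4 mm), in another hole of the tool block, 117 mm long, top 132 mm above the table.
- tint: Bystander: small amber tint bottle, 44 mm in diameter, 110 mm high, origin at the centre of its underside.
- tub: Bystander: white tub, 100 mm in diameter, 100 mm high, origin at the centre of its underside.
Mind the look-alikes: they are no part of the job. Leave any orange or red look-alike of the pump alone.

How it is judged:
On the way, in this order (a step that is already met when the one before it is completed fails the run):
1. the push rod is lifted clear of the tool block (height (world z) of rod_tip above 0.062 m and contact force between the fingers and rod above 2 N), for 0.1 s.
2. the rod's end has passed through the hole in the top plate (z of rod_tip in the frame of eye below -0.014 m and horizontal distance between rod_tip and eye below 0.008 m and angle between rod's own z axis and vertical below 0.2 rad), for 0.05 s.
3. the valve is held 6 to 12 mm down with the rod for two seconds (all of step 2 and value of joint valve between 0.006 and 0.012 m and distance between rod_tip and valve_top below 0.008 m and contact force between rod and pump above 3 N and contact force between the fingers and rod above 3 N), for 2 s.
At the end, for the whole second after the job is handed in: The gripped rod stands through the plate's hole (tip within 8 mm of its axis, rod within 0.2 rad of vertical) and its tip presses the valve, still, 6 to 12 mm down; held so for two seconds on the way and through the last second (all of step 3 and velocity of joint valve between -0.01 and 0.01 m/s); the arm keeps its last pose, push and grip.
It fails at once if the robot itself touches the pump (contact force between any of the arm, the fingers and pump above 1 N).
It fails at once if the brush is shoved or knocked over (moved more than 30 mm) (distance of brush from where it was at the start of the episode above 0.03 m).
It fails at once if the filling knife is shoved or knocked over (moved more than 30 mm) (distance of knife from where it was at the start of the episode above 0.03 m).
It fails at once if the tint bottle is shoved or knocked over (moved more than 30 mm) (distance of tint from where it was at the start of the episode above 0.03 m).
It fails at once if the white tub is shoved or knocked over (moved more than 30 mm) (distance of tub from where it was at the start of the episode above 0.03 m).
It also fails if it takes over 56 s, if anything falls off the work surface, if the arm or the gripper's body presses on something with over 40 N, if the wrist force passes 120 N, or if a joint passes its speed limit or range.

## Working session

There is one attempt and no reset: what is moved stays moved. The work goes in short steps, each a Python script; the robot and the scene stay as the last script left them, time stands still between calls to the robot, and variables do not carry over. Pictures are saved under pics/ and viewed, about 8 in all and at most 12, crops included, and the job is handed in when it is done.

```bash
ls; mkdir -p pics; cat > h.py <<'E'
import numpy as np, cv2, pickle
from plant import robot
def grab(n,tag):
    f=robot.grab_frame(n); pickle.dump(f,open(f'pics/{tag}.pkl','wb'))
    cv2.imwrite(f'pics/{tag}.png',f['image'][:,:,::-1]); return f
def load(tag): return pickle.load(open(f'pics/{tag}.pkl','rb'))
def K(f): return np.array([[f['fx'],0,f['cx']],[0,f['fy'],f['cy']],[0,0,1.]])
def ray(f,uv):
    n=cv2.undistortPoints(np.array([[uv]],float),K(f),np.array(f['dist_coeffs']))[0,0]
    R=np.array(f['R']);t=np.array(f['t']); return -R.T@t, R.T@np.r_[n,1]
def at_z(f,uv,z):
    o,d=ray(f,uv); return o+d*(z-o[2])/d[2]
def at_depth(f,uv):
    o,d=ray(f,uv); return o+d*f['range_z'][int(round(uv[1])),int(round(uv[0]))]
def tri(fs,uvs):
    A=np.zeros((3,3));b=np.zeros(3)
    for f,uv in zip(fs,uvs):
        o,d=ray(f,uv);d=d/np.linalg.norm(d);P=np.eye(3)-np.outer(d,d);A+=P;b+=P@o
    X=np.linalg.solve(A,b); return X,[np.linalg.norm(np.cross(X-ray(f,u)[0],ray(f,u)[1]/np.linalg.norm(ray(f,u)[1]))) for f,u in zip(fs,uvs)]
def proj(f,X):
    return cv2.projectPoints(np.array(X,float).reshape(-1,1,3),cv2.Rodrigues(np.array(f['R']))[0],np.array(f['t'],float),K(f),np.array(f['dist_coeffs']))[0][:,0]
E
python3 - <<'E'
from h import *
a=grab('top','top0');b=grab('side','side0');grab('wrist','wrist0')
for f in(a,b): print(ray(f,(280,210)),f['fx'])
print(robot.sense(),robot.nose_length)
im=np.hstack([cv2.imread('pics/top0.png'),cv2.imread('pics/side0.png')])
E
```

```text
pics
(array([3.69989545e-01, 5.87337939e-04, 1.07076511e+00]), array([ 0.18217975,  0.00665419, -0.98370221])) 438.34228648575106
(array([ 0.24186146, -0.48628429,  0.79554373]), array([ 0.31545237,  0.57718918, -0.75339682])) 417.95455533030355
{'t': 0.15, 'joint_pos': array([ 1.30411053,  0.46930096, -0.04858004,  1.53339251,  0.02412156,
        1.14099233, -0.08231714]), 'joint_velocities': array([-0.00140941, -0.00268704, -0.00036776, -0.00319401, -0.00056065,
        0.00153955,  0.00100943]), 'effort': array([ 6.76883537e-04, -5.10765910e+01, -4.65497235e-02, -2.37980622e+01,
        1.07412718e-02,  5.35236992e-03,  1.77050515e-05]), 'tcp_pos': array([ 0.1589042 , -0.65560339,  0.24148368]), 'tcp_rot': array([ 3.14152061e+00,  1.50529850e-03, -1.33300701e+00]), 'wrist_force': array([-0.27331216,  0.76396331,  1.07583194]), 'torque': array([ 0.02478764,  0.00606762, -0.00704771]), 'opening': 0.9999541721606235} 0.011
```

View pics/top0.png

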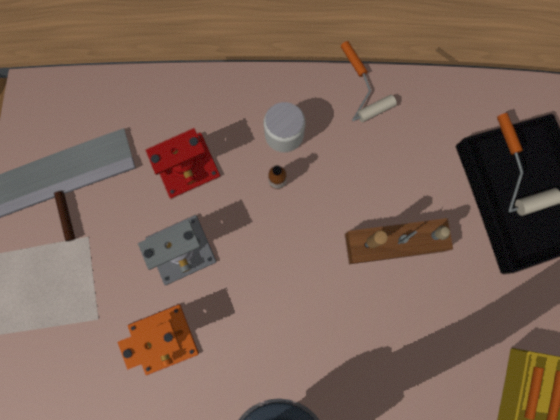

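View pics/side0.png

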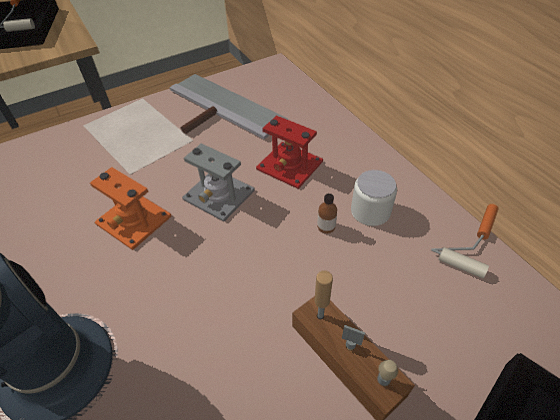

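The top view shows three pumps: red (175,152), grey (168,245) and orange (148,346). The block holds a wooden handle at (380,238), the knife at (405,238) and the brush at (442,233). In the side view the tall handle is at (323,290), the knife at (352,335), the brush at (387,373) and the grey pump at (212,160). 

Candidates for the rod are the tall wooden handle and the brush with its pale bristles, plus the loose rollers (356,58) and (510,133) and the dark stick (64,215). I choose the tall handle and the grey pump. Next is a crop to check both.

```bash
python3 - <<'E'
import cv2,numpy as np
t=cv2.imread('pics/top0.png');s=cv2.imread('pics/side0.png')
c=lambda im,x,y:cv2.resize(im[y:y+75,x:x+100],(400,300),interpolation=cv2.INTER_CUBIC)
cv2.imwrite('pics/c1.png',np.vstack([np.hstack([c(t,345,205),c(s,280,260)]),np.hstack([c(t,130,210),c(s,170,140)])]))
E
```

```text
(no output)
```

View pics/c1.png

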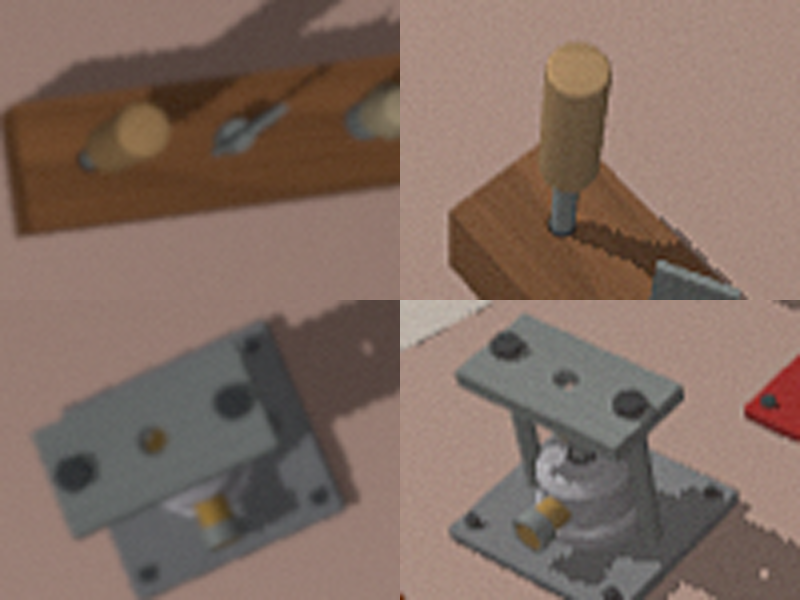

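```bash
python3 - <<'E'
from h import *
t=load('top0');s=load('side0')
for n,a,b,z in [('rodtop',(380.4,237.4),(324.1,277.1),.2),('hole',(167.6,244.4),(211.4,159.2),.125),('nut1',(148.5,252.9),(197,150.9),.131),('nut2',(188,235.2),(227.2,165.7),.131)]:
    print(n,tri([t,s],[a,b]),at_z(t,a,z),at_z(s,b,z),at_depth(t,a),at_depth(s,b))
print('shaft entry side z.06',at_z(s,(320.2,317),.06))
print('brush',at_z(t,(443.5,232),.135),at_z(s,(387,367),.135))
for uv in [(347,232),(350.5,263)]: print(at_z(t,uv,.06))
for uv in [(280,125)]: print('tub',at_z(t,uv,.1))
print('tint',at_z(t,(277,171),.11))
E
```

```text
rodtop (array([ 0.47913094, -0.19574381,  0.19969577]), [np.float64(3.205514495107689e-05), np.float64(3.205514495109407e-05)]) [ 0.47906268 -0.1956626   0.2       ] [ 0.47904162 -0.19590036  0.2       ] [ 0.47905086 -0.19564134  0.20009433] [ 0.47878839 -0.19621039  0.20063583]
hole (array([0.46406225, 0.25219387, 0.12526332]), [np.float64(2.8103869940869228e-05), np.float64(2.8103869940983737e-05)]) [0.46411559 0.25225661 0.125     ] [0.46412222 0.25249073 0.125     ] [0.46751289 0.26134013 0.09086441] [0.46543441 0.25685231 0.12104124]
nut1 (array([0.44430248, 0.29227283, 0.13071611]), [np.float64(0.000459862640646984), np.float64(0.0004598626406467927)]) [0.44383558 0.29230225 0.131     ] [0.44466012 0.29182167 0.131     ] [0.44390461 0.29257492 0.13012159] [0.44430478 0.29045831 0.13216438]
nut2 (array([0.48477548, 0.20669542, 0.12995648]), [np.float64(6.983228693232938e-05), np.float64(6.983228693226777e-05)]) [0.48471543 0.20644792 0.131     ] [0.48432647 0.20562467 0.131     ] [0.48439681 0.20587619 0.13360996] [0.48371266 0.20387308 0.13268231]
shaft entry side z.06 [ 0.47830298 -0.19758323  0.06      ]
brush [ 0.50108887 -0.34992541  0.135     ] [ 0.49638278 -0.35388     0.135     ]
[ 0.50795941 -0.14924641  0.06      ]
[ 0.43616162 -0.15702925  0.06      ]
tub [0.75233929 0.01070342 0.1       ]
tint [0.63769575 0.01549181 0.11      ]
```

Rod top triangulates to z 0.1997 and the hole to z 0.1253. The nut spacing comes out at 94.6 mm. All three match the description. Next I reach above the rod and check with the wrist camera.

```bash
python3 - <<'E'
from h import *
R=np.array([.4791,-.1957]); O=[np.pi,0,0.127]
robot.goto([*R,.27],O)
f=grab('wrist','wA'); s=robot.sense(); print(s['t'],s['tcp_pos'],s['tcp_rot'],s['joint_pos'])
print('pred rodtop',proj(f,[[*R,.2]]), 'shaft/knife', proj(f,[[*R,.06]]))
E
```

```text
2.225 [ 0.47879713 -0.19715705  0.26976087] [-3.14157918e+00  3.83800386e-04  1.24272463e-01] [ 0.83316295  0.2428143  -0.61895096  1.8402187   0.15669841  1.10761076
  0.28195783]
pred rodtop [[279.54938727 227.75823365]] shaft/knife [[278.35905129 179.80960485]]
```

View pics/wA.png

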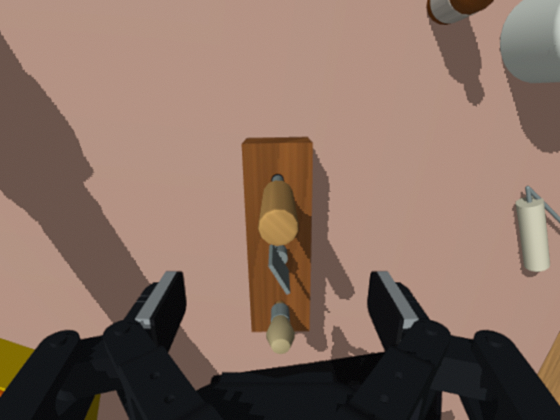

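The wrist view shows the handle top at about (278,225), where I predicted (279.5,227.8), so they agree within 2 mm. The handle is centred between the jaws. The knife is at (280,268) and the brush at (281,335), both clear of the fingers. I'll grasp and lift now.

```bash
python3 - <<'E'
from h import *
print(at_z(load('wA'),(278,225),.2))
O=[np.pi,0,0.127]
P=[.4787,-.195]
robot.grip(0.75,30)
print(robot.move_straight([*P,.149],vel=.1,contact_N=15))
s=robot.sense(); print(s['t'],s['tcp_pos'],s['wrist_force'])
robot.grip(0.0,60); s=robot.sense(); print(s['t'],s['tcp_pos'],s['wrist_force'],s['torque'],s['opening'])
grab('side','sG')
robot.move_straight([*P,.205],vel=.05); s=robot.sense(); print(s['t'],s['tcp_pos'],s['wrist_force'],s['torque'],s['opening'])
robot.move_straight([*P,.30],vel=.15); s=robot.sense(); print(s['t'],s['tcp_pos'],s['wrist_force'],s['torque'],s['opening'])
a=grab('side','sL')
im=cv2.imread('pics/sG.png')[200:420,220:500];im2=a['image'][120:420,220:500,::-1]
cv2.imwrite('pics/c2.png',np.hstack([cv2.resize(im,(382,300)),cv2.resize(im2,(400,300*400//280))[:300]]))
E
```

```text
[ 0.47781249 -0.19385003  0.2       ]
False
3.9333 [ 0.4791855 -0.1951108  0.1496117] [ 0.50762916  0.82261386 -0.56718661]
4.35 [ 0.47940385 -0.19507446  0.1496015 ] [ 0.92935365 -0.22436071  2.48680617] [ 0.09584542 -0.13157019 -0.01834149] 0.3147092055576715
5.6667 [ 0.478342   -0.19496465  0.20462633] [-0.18206141 -0.464806   -1.77018085] [ 0.0106788  -0.00577185  0.04077593] 0.3104919971906603
6.45 [ 0.47798633 -0.19490551  0.29901411] [ 0.77054729  0.10489119 -2.45688981] [0.01809802 0.0432334  0.04468929] 0.31674778317533187
```

View pics/c2.png

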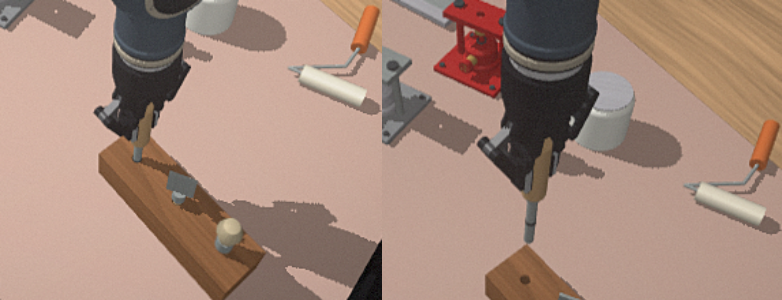

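The left crop shows the grasp on the handle. The right crop shows the rod hanging clear with its band visible, and the hole at (524,280) empty. The knife and brush haven't moved. Next is the pump.

```bash
python3 - <<'E'
from h import *
O=[np.pi,0,0.6]
H=[.4643,.2512]
robot.goto([*H,.30],O); robot.sleep(.3)
s=robot.sense(); print(s['t'],s['tcp_pos'],s['tcp_rot'],s['wrist_force'])
w=grab('wrist','wP');d=grab('side','sP');t=grab('top','tP')
tip=s['tcp_pos']-[0,0,.134]
for f in (w,d): print('tip,hole',proj(f,[tip,[*H,.125]]))
c=lambda im,x,y:cv2.resize(im[y:y+150,x:x+200],(400,300),interpolation=cv2.INTER_CUBIC)
p=proj(d,[tip])[0].astype(int);q=proj(w,[[*H,.125]])[0].astype(int)
p=(max(0,p[0]-100),max(0,p[1]-75));q=(min(360,max(0,q[0]-100)),min(270,max(0,q[1]-75)));print('origins side,wrist',p,q)
cv2.imwrite('pics/c3.png',np.hstack([c(d['image'][:,:,::-1],*p),c(w['image'][:,:,::-1],*q)]))
E
```

```text
8.4417 [0.46462394 0.25063953 0.29996663] [3.14140020e+00 9.37728522e-05 5.98770898e-01] [ 0.18522923  0.79990139 -1.43206236]
tip,hole [[277.65723741 202.52124463]
 [277.54559534 189.50973051]]
tip,hole [[209.28833884 146.32572879]
 [211.68985583 159.48286598]]
origins side,wrist (np.int64(109), np.int64(71)) (np.int64(177), np.int64(114))
```

View pics/c3.png

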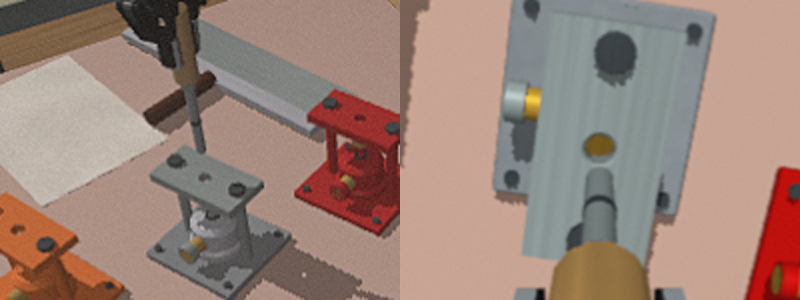

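The tip hangs just above the hole. In the wrist view the tip is at about (277,201) and the hole at (277,187). In the side view the tip is at about (209,147). I'll lower to about 10 mm above the plate for a sharper relative measurement.

```bash
python3 - <<'E'
from h import *
H=[.4643,.2512]
robot.move_straight([*H,.271],vel=.1); robot.sleep(.3)
s=robot.sense(); print(s['t'],s['tcp_pos'],s['wrist_force'])
w=grab('wrist','wQ');d=grab('side','sQ')
tip=s['tcp_pos']-[0,0,.134]
for f in (w,d): print('tip,hole',proj(f,[tip,[*H,.125]]))
c=lambda im,x,y:cv2.resize(im[y:y+50,x:x+50],(400,400),interpolation=cv2.INTER_CUBIC)
cv2.imwrite('pics/c4.png',np.hstack([c(d['image'][:,:,::-1],185,128),c(w['image'][:,:,::-1],252,170)]))
E
```

```text
9.3333 [0.46449666 0.25141623 0.27148368] [-0.13152575  0.539082   -1.02040973]
tip,hole [[277.52068115 202.53612784]
 [277.14393591 198.48485007]]
tip,hole [[210.94452521 155.45359855]
 [211.68985583 159.48286598]]
```

View pics/c4.png

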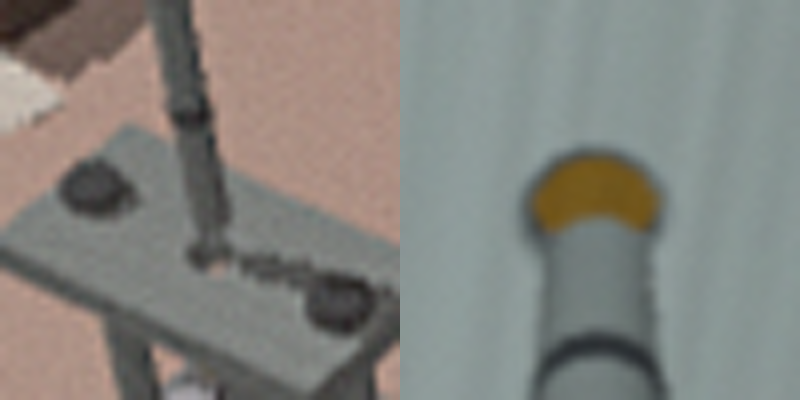

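```bash
cat >fit.py <<'E'
from h import *
w=load('wQ');d=load('sQ')
a=np.linspace(0,2*np.pi,73)
def circ(c,r,z): return np.c_[c[0]+r*np.cos(a),c[1]+r*np.sin(a),np.full(73,z)]
def box(f,c,r,z,o):
    p=(proj(f,circ(c,r,z))-o+.5)*8; return p.min(0).round(1),p.max(0).round(1)
H=[.4643,.2512];T=[.4645,.2514]
print('wrist hole',box(w,H,.0075,.125,(252,170)),'tip',box(w,T,.006,.1375,(252,170)), 'valve',box(w,H,.013,.09,(252,170)))
print('side hole',box(d,H,.0075,.125,(185,128)),'tip',box(d,T,.006,.1375,(185,128)))
print('band lower edge tip+41, wrist', box(w,T,.006,.1375+.041,(252,170)),'side',box(d,T,.006,.1375+.044,(185,128)))
# px per mm
for f in (w,d): print((proj(f,[[*H,.125],[H[0]+.001,H[1],.125],[H[0],H[1]+.001,.125]])[1:]-proj(f,[[*H,.125]]))*8)
E
python3 fit.py
```

```text
wrist hole (array([138.7, 167.6]), array([271.7, 295.1])) tip (array([152.6, 211.2]), array([263.6, 317.1])) valve (array([100.8,  50.8]), array([307.7, 251.2]))
side hole (array([192.3, 239. ]), array([242.7, 272.9])) tip (array([191.2, 210.1]), array([231.9, 237.2]))
band lower edge tip+41, wrist (array([145.6, 334.7]), array([274.5, 455.7])) side (array([167.5,  93.9]), array([209.6, 120.9]))
[[ 7.31007996  4.7964421 ]
 [ 5.01840712 -7.02349918]]
[[ 3.06091889 -1.19301619]
 [-1.37526361 -1.91768898]]
```

From the wrist crop, the hole lies about (-2.0, +1.8) mm from the tip. I'll shift by that, go down to about 4 mm above the plate and look again.

```bash
python3 - <<'E'
from h import *
H=[.4624,.2531]
print(robot.move_straight([*H,.263],vel=.05,contact_N=4)); robot.sleep(.3)
s=robot.sense(); print(s['t'],s['tcp_pos'],s['wrist_force'])
w=grab('wrist','wR');d=grab('side','sR')
c=lambda im,x,y:cv2.resize(im[y:y+40,x:x+40],(400,400),interpolation=cv2.INTER_CUBIC)
cv2.imwrite('pics/c5.png',np.hstack([c(d['image'][:,:,::-1],190,138),c(w['image'][:,:,::-1],257,175)]))
a=np.linspace(0,2*np.pi,73)
def box(f,c,r,z,o):
    p=(proj(f,np.c_[c[0]+r*np.cos(a),c[1]+r*np.sin(a),np.full(73,z)])-o+.5)*10; return p.min(0).round(),p.max(0).round()
T=s['tcp_pos'];z=T[2]-.1346
for n,f,o in(('wrist',w,(257,175)),('side',d,(190,138))): 
    print(n,'hole',box(f,T,.0075,.125,o),'tip',box(f,T,.006,z,o),'band',box(f,T,.006,z+.041,o))
    print((proj(f,T*[1,1,0]+[[0,0,.125],[.001,0,.125],[0,.001,.125],[0,0,.126]])@np.eye(2)*10).round(1))
E
```

```text
False
10.05 [0.46246758 0.2531587  0.26310805] [-0.40271322  0.28021119 -1.7489221 ]
wrist hole (array([125., 184.]), array([296., 347.])) tip (array([142., 212.]), array([280., 344.])) band (array([133., 365.]), array([293., 516.]))
[[2775.7 2011.3]
 [2785.1 2017.5]
 [2782.2 2002.3]
 [2775.8 2014.7]]
side hole (array([180., 197.]), array([243., 239.])) tip (array([184., 190.]), array([235., 224.])) band (array([156.,  57.]), array([209.,  91.]))
[[2106.5 1592.9]
 [2110.3 1591.4]
 [2104.8 1590.5]
 [2105.9 1589.7]]
```

View pics/c5.png

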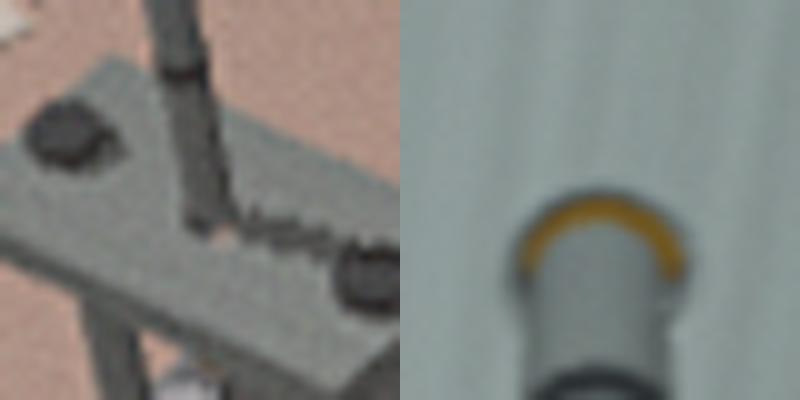

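The tip is nearly concentric with the hole: in the crop the hole centre is at x=602 and the tip at 599, and the rim crescent is even. About +0.8 mm in y remains. I'll apply that and insert with contact guarding.

```bash
python3 - <<'E'
from h import *
H=[.4623,.2538]
robot.move_straight([*H,.263],vel=.03);robot.sleep(.2)
s=robot.sense(); print(s['t'],s['tcp_pos'],s['wrist_force'])
for z in (.250,.240,.230):
    c=robot.move_straight([*H,z],vel=.03,contact_N=5)
    s=robot.sense(); print(c,s['t'],s['tcp_pos'],s['wrist_force'],s['torque'])
    if c: break
d=grab('side','sS');w=grab('wrist','wS')
c=lambda im,x,y:cv2.resize(im[y:y+60,x:x+60],(400,400),interpolation=cv2.INTER_CUBIC)
cv2.imwrite('pics/c6.png',np.hstack([c(d['image'][:,:,::-1],180,125),c(w['image'][:,:,::-1],247,175)]))
E
```

```text
10.6 [0.46229244 0.25378623 0.26298569] [-0.63698252 -0.3238645  -1.21705936]
True 10.8833 [0.46240403 0.25342148 0.25793902] [ 0.26152385  0.56824668 -2.26764492] [-0.02939549 -0.22310216 -0.04119097]
```

View pics/c6.png

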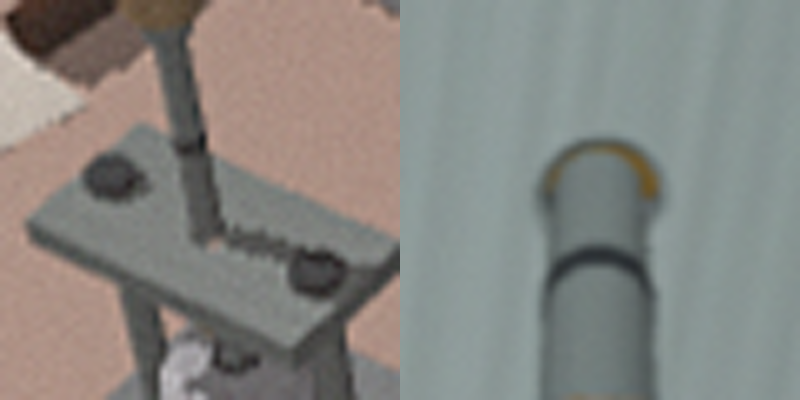

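Contact came at TCP z 0.258, with the tip on the hole rim. The torque and the wider crescent on the right both say the rod should move towards +x and +y. I'll retry with small guarded offsets.

```bash
python3 - <<'E'
from h import *
robot.move_straight([.4623,.2538,.263],vel=.05)
for H in ([.4630,.2541],[.4635,.2548],[.4637,.2538],[.4627,.2548]):
    robot.move_straight([*H,.262],vel=.05);robot.sleep(.15)
    f0=robot.sense()
    c=robot.move_straight([*H,.246],vel=.025,contact_N=5)
    s=robot.sense(); print(H,c,round(s['t'],2),s['tcp_pos'].round(4),(s['wrist_force']-f0['wrist_force']).round(2),(s['torque']-f0['torque']).round(3))
    if not c: break
    robot.move_straight([*H,.262],vel=.05)
grab('wrist','wT');grab('side','sT')
E
```

```text
[0.463, 0.2541] True 11.95 [0.4628 0.2537 0.258 ] [ 1.    0.19 -0.67] [ 0.014 -0.118  0.004]
[0.4635, 0.2548] True 12.92 [0.4637 0.255  0.259 ] [-1.28  0.45  4.21] [-0.106  0.083 -0.058]
[0.4637, 0.2538] False 14.36 [0.4638 0.2539 0.2461] [-0.17  0.24 -0.84] [ 0.059 -0.063  0.032]
```

It went in at (0.4637, 0.2538) with almost no force. I'll continue down until it meets the valve.

```bash
python3 - <<'E'
from h import *
H=[.4637,.2538]
f0=robot.sense()
def rep(c,s): print(c,round(s['t'],2),s['tcp_pos'].round(4),(s['wrist_force']-f0['wrist_force']).round(2),(s['torque']-f0['torque']).round(3),round(s['opening'],3))
c=robot.move_straight([*H,.230],vel=.03,contact_N=6); rep(c,robot.sense())
if not c:
    for z in (.2275,.225,.2225,.220,.2175,.2156):
        c=robot.move_straight([*H,z],vel=.02,contact_N=14);robot.sleep(.15); rep(c,robot.sense())
        if c: break
d=grab('side','sU');w=grab('wrist','wU')
c=lambda im,x,y:cv2.resize(im[y:y+60,x:x+60],(400,400),interpolation=cv2.INTER_CUBIC)
cv2.imwrite('pics/c7.png',np.hstack([c(d['image'][:,:,::-1],180,125),c(w['image'][:,:,::-1],247,175)]))
E
```

```text
False 15.14 [0.4637 0.2539 0.23  ] [ 0.91 -0.05 -0.41] [-0.02  -0.029  0.066] 0.312
False 15.57 [0.4637 0.2539 0.2276] [-0.33  0.54 -0.56] [-0.033  0.023  0.067] 0.32
False 15.99 [0.4637 0.2538 0.225 ] [ 1.82  1.31 -0.53] [-0.043 -0.076  0.026] 0.311
False 16.42 [0.4638 0.254  0.2229] [0.38 0.21 4.54] [-0.236  0.189  0.079] 0.312
False 16.84 [0.4639 0.254  0.2202] [0.44 0.29 6.36] [-0.188  0.123 -0.008] 0.311
False 17.27 [0.4638 0.254  0.2177] [-0.41  0.65  6.47] [-0.237  0.16   0.071] 0.316
False 17.67 [0.4639 0.254  0.2159] [0.19 0.29 7.48] [-0.233  0.141  0.032] 0.314
```

View pics/c7.png

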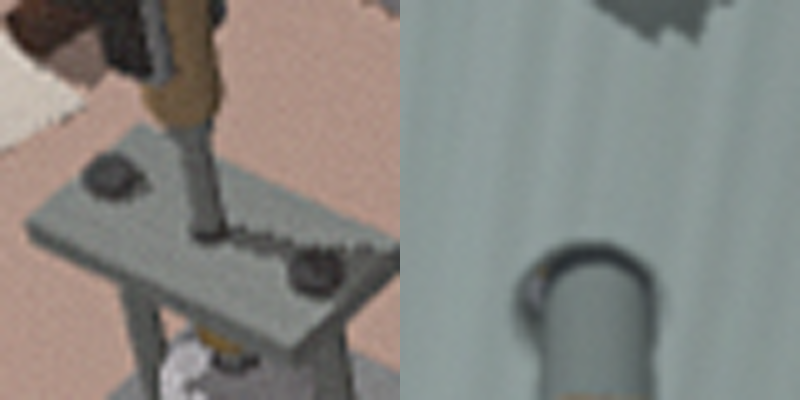

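Contact began at about TCP z 0.2245, the force is now about 7.5 N, and the band looks to be at the plate. I'll average the force, hold for 2.3 s and take one closer crop to check the band.

```bash
python3 - <<'E'
from h import *
F=[];Z=[]
for _ in range(25):
    robot.sleep(.1); s=robot.sense(); F.append(s['wrist_force']);Z.append(s['tcp_pos'])
print(s['t'],np.mean(F,0),np.std(F,0),np.mean(Z,0),np.ptp(Z,0),s['opening'])
d=grab('side','sV');w=grab('wrist','wV')
def c(im,x,y):
    o=cv2.resize(im[y:y+28,x:x+28],(400,400),interpolation=cv2.INTER_CUBIC); return cv2.convertScaleAbs(o,alpha=1.5,beta=-20)
cv2.imwrite('pics/c8.png',np.hstack([c(d['image'][:,:,::-1],196,141),c(w['image'][:,:,::-1],262,204)]))
T=np.mean(Z,0)
for f in(w,d): print(proj(f,[[*T[:2],.125]]),proj(f,[[*T[:2],T[2]-.1346+.041]]),proj(f,[[*T[:2],T[2]-.1346+.047]]))
E
```

```text
20.2667 [-0.54104525 -0.69653028  5.67347311] [0.3218668  0.65845931 0.59886746] [0.46385813 0.25398409 0.21590864] [5.49579992e-05 5.27536489e-05 3.02893150e-05] 0.3138548863759256
[[278.20556041 219.88217308]] [[278.19540873 218.62353908]] [[278.21833619 221.46683498]]
[[211.04280328 158.88190156]] [[211.21097201 159.72332884]] [[210.83514442 157.84279724]]
```

View pics/c8.png

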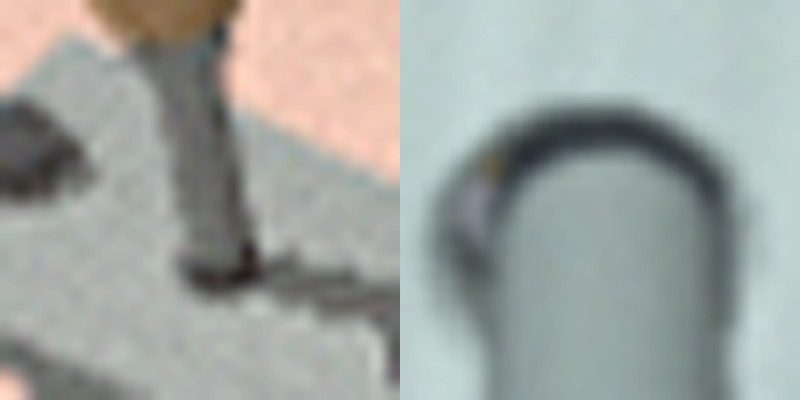

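The band's upper edge sits just above the plate in both views: side crop y≈262 and wrist crop y≈150, which matches the prediction. The kinematics give 8.7 mm, while the force suggests 7 to 8 mm. I'll go 0.5 mm deeper to sit in the middle of the window, hold, and hand in.

```bash
python3 - <<'E'
from h import *
robot.move_straight([.4637,.2538,.2151],vel=.01)
robot.sleep(3.0)
F=[]
for _ in range(10):
    robot.sleep(.05); s=robot.sense();F.append(s['wrist_force'])
print(s['t'],np.mean(F,0),s['tcp_pos'],s['opening'])
robot.close_job()
E
```

```text
24.1167 [-0.48132332 -0.94355545  6.25796328] [0.46385929 0.25402049 0.21552716] 0.3146148565686777
the job is handed in; nothing more can be done
```

I drew the push rod out of the tool block and put it through the hole in the grey pump's top plate. I pressed the valve to an estimated 8 to 9 mm and handed the job in at about 24 s, still holding it pressed. The interface gives no verdict, so this rests on my own checks.

- **Insertion:** the first three guarded tries touched the hole's rim with the rod, at only a few newtons. My initial camera estimate of the hole was about 2.5 mm off in y. I corrected it from the wrist pictures and small offsets, and the fourth try went in without resistance.
- **Depth:** two measures differ slightly.
  - The arm's final height puts the valve at about 9.1 mm, assuming the rod did not slip in the gripper.
  - The wrist force, about 8 N after allowing for the rod's weight, suggests about 8 mm, give or take 2 mm.
  - About 0.4 mm before the final depth, the crops showed the upper part of the dark band just above the plate face.
- **Hold:** I held about 2.5 s at about 8.7 mm and another 3.5 s at the final depth. Over the first hold the arm moved less than 0.1 mm. The grip opening stayed steady to the end.
- **Side contact:** the rod probably rests lightly against the side of the hole, at 1 to 2 N.
- **Other objects:** the knife and brush had not moved in the picture taken just after the lift. I took no close look at the bottle or tub at the end.

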